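# Locate a base plate on the pin and stop of a drilling bed

### The job

Slide the loose aluminium plate along the dark drilling bed until its round hole drops over the brass pin hidden beneath it, which is clamped somewhere in its slot, and the plate lies flat; then swing it round the pin until its long side is up against the red stop block. Push or drag it along without lifting it off the bed, and leave the things round the bed where they are.

Things in the scene. Friction and masses are not known exactly. Their poses are not given: they have to be found in the camera images.
- bed: Fixed dark steel drilling bed, 300 x 260 mm, 20 mm thick, on the bench. Its origin lies on the bench under the middle of the pin's slot; in its own axes (x along the 300 mm side, z up) it reaches from x = -210 to +90 mm and y = -165 to +95 mm. Two thin white lines on its top, along its x and y axes, cross at the slot's middle.
- slot (a point): Middle of the slot for the pin, on the bed's top face, axes as the bed's. The brass pin (16 mm diameter, 12 mm tall, 1 mm bevel round its flat top) is clamped in it, upright, centred on the bed's x line but anywhere from x = -12 to +12 mm. Its place is not measured: it is hidden under the plate, which leans on it, and must be found by feel.
- stop (a point): Middle of the working face of the red stop block fixed on the bed, at x = -105, y = +55 mm in the bed's axes, 8 mm above the bed's top. The block is 26 x 26 mm, 16 mm tall; the face looks to the bed's -y. With the hole on the pin (wherever in its slot) and the plate's +y long side flat against this face, the plate's axes are parallel to the bed's.
- plate: Loose aluminium plate, 190 x 110 x 10 mm, 0.3 to 0.55 kg; x along its length, z up. Origin on its underside, 25 mm from its +x end, mid-width. At the start its -x end (with the window, nearest the robot) rests on the bed and the underside near its origin rests on the pin's top, so it slopes by 4 degrees and the hole lies 25 to 55 mm from the pin, short of it along the plate's x.
- plate_hole (a point): Centre of the plate's round through hole (18 mm diameter), at the underside, axes as the plate's. From here the plate reaches from x = -125 to +65 mm and y = -55 to +55 mm. When the hole comes over the pin that end of the plate drops, the plate lies flat and the pin's top stands 2 mm above the plate's.
- plate_window (a point): Centre (half-way through the thickness) of the rectangular window cut through the same plate, 36 mm along the plate's x by 62 mm along its y; it lies 85 mm from the hole towards the plate's -x end. Fingertips fit into it to push or drag the plate. Same axes as plate_hole.
- jar: Bystander: closed green jar, 70 mm in diameter and 85 mm tall, standing on the bench beside the bed; origin at the centre of its underside.
- wrench: Bystander: steel wrench 170 mm long, lying on the bench beyond the bed; origin at its middle, on the bench.
- bracket: Bystander: aluminium angle bracket, foot 60 x 50 mm, upright 78 mm tall, standing on the bench on the stop's side of the bed; origin under the middle of its foot.
There are look-alikes about, which are no part of the job. Of the things like the plate, leave any that is pink or purple; of the rest the smaller one is meant.

How it is judged:
By the outcome, as a careful person would: the job done as asked, in the order asked, and still so for the second after the job is handed in, with the robot touching nothing.
It also fails if it takes over 61 s, if anything falls off the work surface, if the arm or the gripper's body presses on something with over 40 N, if the wrist force passes 120 N, or if a joint passes its speed limit or range.

### The arm

A 6-joint arm with a two-finger parallel gripper is mounted at the origin on the work surface. World frame = base frame: x ahead of the robot, y to its left, z up, the work surface at z = 0. Lengths are in m, angles in degrees, forces in N, time in s.
With the tool pointing down it reaches from about 0.35 to 0.875 m from the base axis. Payload 4.2 kg.
Tool frame: the origin (TCP) lies at the very end of the fingers, on their centre line; the grasp point (between the pads) lies 19 mm behind it; z points along the fingers, x is the direction in which the jaws open and shut, and the axes are right-handed (so a half turn about z gives the same grasp; the last joint's range is limited). The gripper opens to 87 mm and grips with 3 to 60 N. Pads are 19 mm wide; open, the fingers measure 117 mm over their backs; the gripper's body (75 mm by 190 mm) begins 51 mm behind the grasp point.
Start: joints at [-55.199, 22.042, 0.453, 0, -68.411, -14.817], TCP at [0.214, -0.587, 0.223] pointing down, gripper open.
Joint ranges: [-179.83, 179.83], [-69.29, 118.12], [-61.27, 80.66], [-181.25, 117.63], [-171.15, -9.14], [-177.46, 177.46]. Speed limits (degrees/s): [159.86, 159.86, 180, 180, 180, 180].

### API

Orientations are given as a 3x3 rotation matrix whose columns are the frame's x, y, z axes.
In Python, from station import r gives the robot as it stands.
- The arm moves only by the shell command python3 -m jog 'ROWS' [OPENING]. ROWS is JSON, a list of rows, each a list of 2 entries, a list of its own where there are three numbers: the shift along the tool's x, y, z in m, then the turn, a rotation vector about the tool's x, y, z in units of 5 degrees (1.0 is 5 degrees). A call has exactly 10 rows; each row is the pose to reach, as a shift and turn from the pose commanded when the call began, along the tool's axes at that moment; what a row does not reach only later rows make up. A row lasts 1/12 s, in which the tool goes at most 41.7 mm and 7.16 degrees, less where a joint would pass 70% of its speed; a pose out of reach is approached as far as the arm can. A call with a gripper value outside its range is refused whole. OPENING is the finger opening in m, from 0 to 0.087, set as the call begins (- or left out, the last holds). The fingers move at their own pace and stop on an object; the grip force is fixed at half the most. Time passes only in rows, so rows that repeat a pose let the fingers close, or fill a call up. It gives the time, the measured TCP pose, the force and the opening at its end, in the units of the state.
- r.sense(): the state, without advancing time (a new reading comes with each control period).
- r.capture(name): name is "scene" or "top"; returns (picture, depth): 384x512x3 uint8, blue, green, red; 384x512 float32, m along the optical axis (not along the pixel's ray), 0 where there is no reading.
- r.calibration(name): a dict with "fx", "fy", "cx", "cy" (pixels), "R" (3x3) and "t" (3): a world point X has camera coordinates R X + t. Camera axes: x right, y down, z forward; pixel columns grow to the right and rows downward; lengths in m; the calibration is good to about 2 mm. A picture is of the moment at which its call begins. calibration takes no time and is no camera call.
- r.finish_job(): hands the job in, once; it reports no verdict.
Trained networks look in the newest picture that a camera, given by its name, has taken for a name from the list of things; names that differ only in an ending like _2 or _b are one class to them, and where a whole thing is asked for, a point or a joint stands for the part that bears it (a point fixed in the world has none). Each returns a list of dicts, best first, with "confidence" (0 to 1); they miss things now and then, are a little off and sometimes report something else, mostly with a low value. They report only what shows in the picture. A call takes as long as a camera call. They do not tell look-alikes from the thing itself.
- r.cut_out(query, camera): "region" (384x512 bool, what is visible of it) and "uv" ([column, row] in pixels, amid what is visible of it).
The state is a dict: "time_s": time; "joints": joint angles; "joint_velocities": joint speeds; "effort": joint torques, N m; "tcp_pos": TCP position; "ee_rot": TCP orientation; "wrist_force": force on the tool from outside, world axes, zero at the start; "moment": the same for the moment, N m; "gripper_width": opening from 0.0 (shut) to 1.0 (fully open).
Only numpy, scipy, OpenCV 4.12 (cv2) and the standard library are available. Lean on these libraries where they do the work, as an engineer would, in place of code of your own. Each camera call takes 0.05 s, during which the arm holds its last target.

## Working session

There is one attempt and no reset: what is moved stays moved. The work goes in short steps, Python scripts to look and compute and a shell command to move; the robot and the scene stay as the last step left them, time stands still between calls to the robot, and variables do not carry over. Pictures are saved under pics/ and viewed, and the job is handed in when it is done.

```bash
ls; mkdir -p pics
python3 - <<'E'
from station import r
import cv2,numpy as np
s=r.sense();print(s['time_s'],s['tcp_pos'],s['ee_rot'],s['wrist_force'],s['gripper_width'])
for n in ("scene","top"):
    p,d=r.capture(n);cv2.imwrite(f"pics/{n}0.png",p);np.save(f"pics/{n}0.npy",d);c=r.calibration(n);print(n,{k:np.round(v,3).tolist() for k,v in c.items()})
E
```

```text
pics
0.0 [ 0.21339786 -0.58679627  0.22145884] [[-3.41554817e-01  9.39861484e-01 -8.36107413e-04]
 [ 9.39859341e-01  3.41555825e-01  2.00935864e-03]
 [ 2.17409615e-03 -9.95172407e-05 -9.99997632e-01]] [ 0.02700703 -0.10512706 -0.29954361] 1.001564520154328
scene {'fx': 468.705, 'fy': 468.705, 'cx': 255.086, 'cy': 193.913, 'R': [[0.858, 0.514, 0.008], [0.353, -0.578, -0.736], [-0.373, 0.634, -0.677]], 't': [-0.461, -0.148, 1.651]}
top {'fx': 483.927, 'fy': 483.927, 'cx': 255.983, 'cy': 192.286, 'R': [[0.028, -1.0, -0.007], [-0.994, -0.027, -0.103], [0.103, 0.01, -0.995]], 't': [0.011, 0.56, 1.314]}
```

View pics/scene0.png

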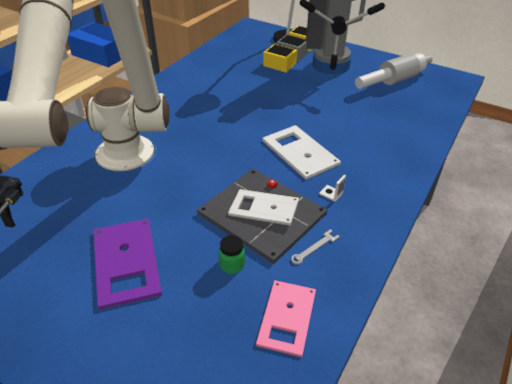

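View pics/top0.png

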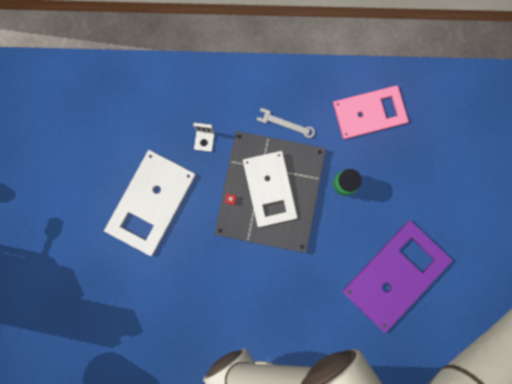

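```bash
cat > h.py <<'E'
import numpy as np,cv2
from station import r
def ray(n,uv,z):
    c=r.calibration(n);R=np.array(c['R']);t=np.array(c['t'])
    uv=np.atleast_2d(np.array(uv,float))
    d=np.c_[(uv[:,0]-c['cx'])/c['fx'],(uv[:,1]-c['cy'])/c['fy'],np.ones(len(uv))]@R
    o=-R.T@t
    return o+d*((z-o[2])/d[:,2])[:,None]
def proj(n,X):
    c=r.calibration(n);R=np.array(c['R']);t=np.array(c['t'])
    Y=np.atleast_2d(X)@R.T+t
    return np.c_[Y[:,0]/Y[:,2]*c['fx']+c['cx'],Y[:,1]/Y[:,2]*c['fy']+c['cy']]
def world(n,d):
    c=r.calibration(n);R=np.array(c['R']);t=np.array(c['t'])
    v,u=np.mgrid[0:384,0:512]
    P=np.stack([(u-c['cx'])/c['fx']*d,(v-c['cy'])/c['fy']*d,d],-1)
    return (P-t)@R
E
python3 - <<'E'
import cv2,numpy as np
from h import *
p=cv2.imread('pics/top0.png');cv2.imwrite('pics/topc.png',cv2.resize(p[125:260,205:335],None,fx=4.4,fy=4.4,interpolation=cv2.INTER_CUBIC))
p=cv2.imread('pics/scene0.png');cv2.imwrite('pics/scenec.png',cv2.resize(p[165:260,190:335],None,fx=5,fy=5,interpolation=cv2.INTER_CUBIC))
p,d=r.capture("top")
W=world("top",d)
for n in("bed","plate","stop","plate_hole","plate_window","slot","jar","wrench","bracket"):
    for q in r.cut_out(n,"top")[:4]:
        m=q['region'];w=W[m&(d>0)]
        print(n,round(q['confidence'],2),np.round(q['uv'],1),m.sum(),np.round(np.median(w,0),3), cv2.minAreaRect(np.argwhere(m)[:,::-1].astype(np.float32)))
        if n in('bed','plate') : np.save(f'pics/m_{n}_{int(q["uv"][0])}.npy',m)
E
```

```text
bed 0.72 [271.3 200.4] 7416 [ 0.549 -0.017  0.021] ((269.6346130371094, 191.32693481445312), (93.54739379882812, 107.07940673828125), 11.309932708740234)
plate 0.93 [365.5 112.4] 2304 [ 0.797 -0.283  0.01 ] ((369.3514709472656, 112.39353942871094), (38.95100784301758, 68.05027770996094), 76.23921203613281)
plate 0.88 [153.4 199.3] 4318 [0.533 0.32  0.014] ((148.9633026123047, 202.7110137939453), (53.708736419677734, 93.12675476074219), 28.300758361816406)
plate 0.82 [267.3 186.7] 2553 [ 0.577 -0.006  0.038] ((268.9721374511719, 189.00656127929688), (70.42959594726562, 41.284339904785156), 76.75948333740234)
plate 0.82 [393.1 275.8] 5556 [ 0.332 -0.358  0.015] ((396.2757263183594, 276.1492919921875), (61.836509704589844, 100.7317123413086), 43.36342239379883)
stop 0.91 [274.5 200.7] 7687 [ 0.548 -0.016  0.021] ((269.79193115234375, 191.3611602783203), (94.5524673461914, 107.9637680053711), 11.09372329711914)
plate_hole 0.96 [368.9 115.1] 2312 [ 0.797 -0.282  0.01 ] ((369.7269287109375, 112.1653823852539), (39.29219436645508, 67.44576263427734), 74.74488067626953)
plate_hole 0.92 [268.
[... 1050 characters left out ...]
02246094)
slot 0.82 [271.8 199. ] 7242 [ 0.551 -0.016  0.021] ((270.01922607421875, 191.4038543701172), (94.33185577392578, 106.68717956542969), 11.309932708740234)
jar 0.84 [346.2 181.3] 584 [ 0.59  -0.214  0.084] ((346.7500305175781, 181.25001525878906), (24.041629791259766, 28.991378784179688), 45.0)
jar 0.32 [265.2 184. ] 2317 [ 0.578 -0.005  0.038] ((268.7534484863281, 188.71511840820312), (68.83551025390625, 40.24639129638672), 77.19573211669922)
wrench 0.83 [279. 123.] 494 [ 0.763 -0.039  0.007] ((285.45001220703125, 123.15000915527344), (59.134586334228516, 14.546475410461426), 18.434947967529297)
bracket 0.69 [203.3 135.9] 456 [0.715 0.18  0.01 ] ((203.5, 137.0), (26.0, 19.0), 90.0)
```

View pics/topc.png

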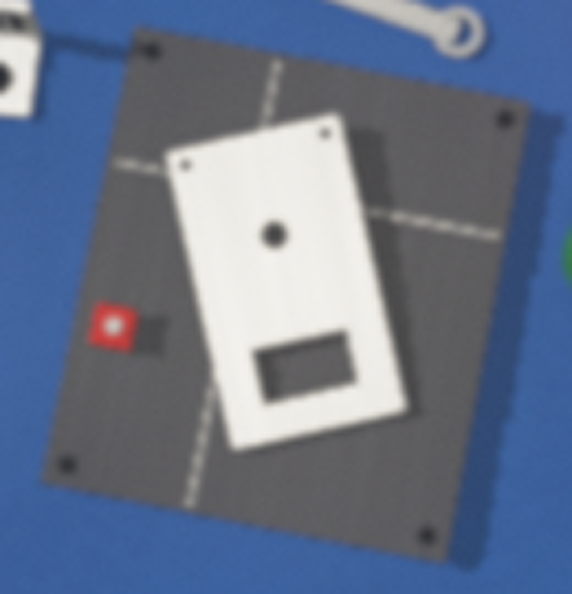

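View pics/scenec.png

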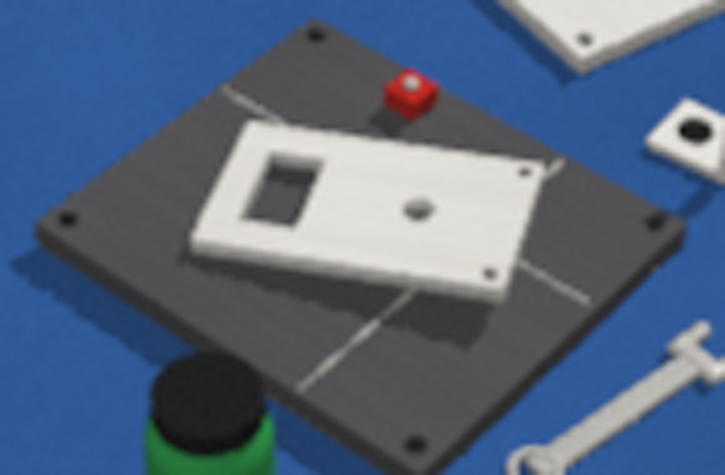

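```bash
cat > fit.py <<'E'
from h import *
from scipy.optimize import least_squares
T=lambda L:(np.array(L,float)+.5)/4.4-.5+[205,125]
S=lambda L:(np.array(L,float)+.5)/5-.5+[190,165]
def rz(a):c,s=np.cos(a),np.sin(a);return np.array([[c,-s,0],[s,c,0],[0,0,1]])
def ry(a):c,s=np.cos(a),np.sin(a);return np.array([[c,0,s],[0,1,0],[-s,0,c]])
bm=np.array([[90,95,20],[90,-165,20],[-210,-165,20],[-210,95,20],[90,0,20],[-210,0,20],[0,95,20],[0,-165,20.]])/1e3
def bedpose(p,M): return M@rz(p[2]).T+[p[0],p[1],0]
if __name__=='__main__':
    bt=T([[135,28],[530,103],[447,560],[43,485]]); lt=T([[279,62],[188,507],[113,162],[500,236]])
    bs=S([[685,230],[38,228],[312,20]]); 
    f=lambda p:np.r_[(proj('top',bedpose(p,bm[:4]))-bt).ravel(),(proj('scene',bedpose(p,bm[[0,2,3]]))-bs).ravel()]
    o=least_squares(f,[.6,0,-.2],loss='soft_l1');print('bed',o.x,np.degrees(o.x[2]));print(np.round(f(o.x),1))
    np.save('bed.npy',o.x)
    print('linecross chk',proj('top',bedpose(o.x,np.array([[0,0,.02]])))) 
    pm=np.array([[65,55,10],[65,-55,10],[-125,-55,10],[-125,55,10],[0,0,10],[-67,31,10],[-67,-31,10],[-103,-31,10],[-103,31,10]])/1e3
    pt=T([[166,155],[340,113],[407,408],[233,450],[274,235],[253,350],[346,331],[356,382],[264,404]])
    ps=S([[545,165],[509,292],[192,238],[248,122],[419,208]])
    def pp(p,M):return M@(rz(p[3])@ry(p[4])).T+p[:3]
    g=lambda p:np.r_[(proj('top',pp(p,pm))-pt).ravel(),(proj('scene',pp(p,pm[:5]))-ps).ravel()]
    q=least_squares(g,[.6,0,.03,.2,-.07],loss='soft_l1');print('plate hole',q.x,np.degrees(q.x[3:]));print(np.round(g(q.x),1))
    print('lowest -x end z',pp(q.x,np.array([[-.125,0,0]])))
    h=(q.x[:3]-[o.x[0],o.x[1],.02])@rz(o.x[2]);print('hole in bed',h,'rel yaw',np.degrees(q.x[3]-o.x[2]))
    print('window ctr world',pp(q.x,np.array([[-.085,0,.005]])))
    np.save('plate.npy',q.x)
E
python3 fit.py
```

```text
bed [ 0.6315986   0.01150148 -0.16235074] -9.302012104854917
[-0.  -1.   0.7 -1.   0.5  0.4 -0.1 -0.5  0.3 -2.2 -1.6 -1.4 -0.4 -1.2]
linecross chk [[262.21050169 167.08517413]]
plate hole [ 0.60033262 -0.00208538  0.02644688  0.25558187 -0.06664167] [14.64376273 -3.81828622]
[-0.1 -0.5 -1.   0.2 -0.6 -0.1  0.1 -0.6  0.  -0.3 -0.7 -0.4  0.1 -1.1
  0.7  0.  -0.2  0.1 -0.5  0.1 -1.5 -0.3 -0.6  0.3 -0.5 -0.3 -0.6  0.3]
lowest -x end z [[ 0.47966152 -0.03361629  0.01812284]]
hole in bed [-0.02865868 -0.01846198  0.00644688] rel yaw 23.94577483047686
window ctr world [[ 0.51795413 -0.02361057  0.02577544]]
```

```bash
python3 -m jog '[[[0.027,0.03,0],[0,0,0.1]],[[0.053,0.06,0],[0,0,0.2]],[[0.08,0.09,0],[0,0,0.3]],[[0.106,0.12,0],[0,0,0.4]],[[0.133,0.15,0],[0,0,0.5]],[[0.16,0.18,0],[0,0,0.6]],[[0.186,0.21,0],[0,0,0.7]],[[0.213,0.24,0],[0,0,0.8]],[[0.24,0.27,0],[0,0,0.9]],[[0.266,0.3,0],[0,0,1.07]]]' 0.02
python3 - <<'E'
from h import *
s=r.sense();R=s['ee_rot'];print(s['time_s'],s['tcp_pos'],R, 'd tool',R.T@(np.array([.518,-.0236,.08])-s['tcp_pos']),s['gripper_width'])
E
```

```text
time_s: 1.43
tcp_pos: [0.4051, -0.2329, 0.223]
ee_rot: [[-0.252, 0.968, 0.001], [0.968, 0.252, -0.0], [-0.0, 0.001, -1.0]]
wrist_force: [1.2, 0.5, 0.7]
gripper_width: 0.325
1.4333 [ 0.40513208 -0.23294333  0.22301865] [[-2.52232826e-01  9.67665988e-01  1.06668917e-03]
 [ 9.67666452e-01  2.52233196e-01 -2.26555567e-04]
 [-4.88284536e-04  9.75054573e-04 -9.99999405e-01]] d tool [0.17417535 0.16188234 0.14309153] 0.3252822652189267
```

```bash
python3 -m jog '[[[0.025,0.023,0.01],[0,0,0]],[[0.05,0.046,0.025],[0,0,0]],[[0.075,0.07,0.04],[0,0,0]],[[0.1,0.093,0.055],[0,0,0]],[[0.125,0.116,0.07],[0,0,0]],[[0.15,0.14,0.09],[0,0,0]],[[0.165,0.153,0.11],[0,0,0]],[[0.174,0.162,0.13],[0,0,0]],[[0.174,0.162,0.143],[0,0,0]],[[0.174,0.162,0.143],[0,0,0]]]'
python3 - <<'E'
from h import *
s=r.sense();R=s['ee_rot'];print(s['time_s'],s['tcp_pos'], 'd tool',R.T@(np.array([.518,-.0236,.08])-s['tcp_pos']),s['gripper_width'])
for n in("top","scene"):
    p,d=r.capture(n)
    uv=proj(n,s['tcp_pos'])[0].astype(int);print(uv)
    a,b=max(uv[1]-60,0),max(uv[0]-75,0)
    cv2.imwrite(f'pics/a_{n}.png',cv2.resize(p[a:a+120,b:b+150],None,fx=5,fy=5,interpolation=cv2.INTER_CUBIC))
E
```

```text
time_s: 2.27
tcp_pos: [0.5157, -0.025, 0.0767]
ee_rot: [[-0.254, 0.967, -0.006], [0.967, 0.254, -0.001], [0.001, -0.006, -1.0]]
wrist_force: [0.3, -0.9, -0.5]
gripper_width: 0.229
2.2667 [ 0.51572467 -0.02499073  0.07671212] d tool [ 0.00077029  0.00253334 -0.00330307] 0.22885518810113875
[274 207]
[244 191]
```

View pics/a_scene.png

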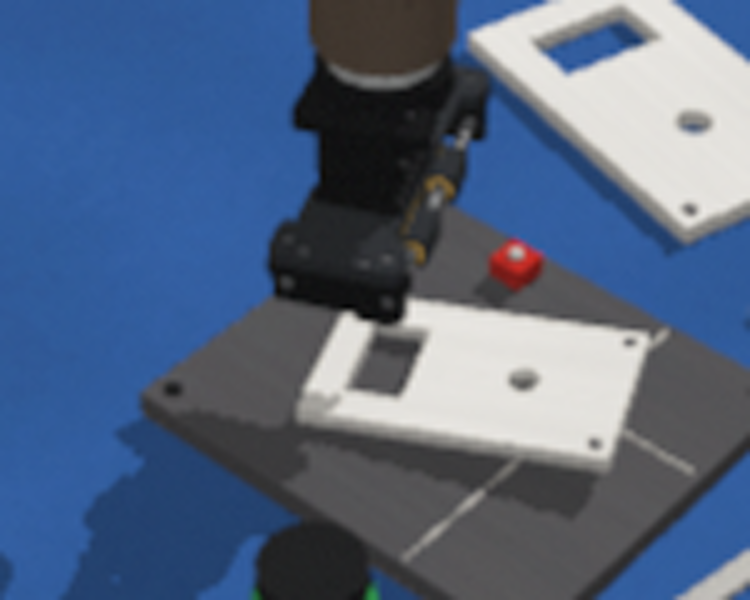

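View pics/a_top.png

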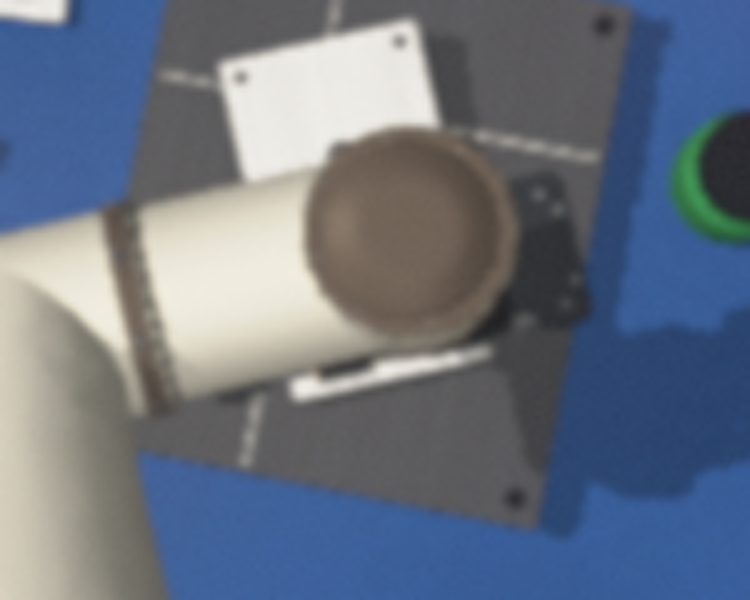

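```bash
python3 -m jog '[[[0,0,0.008],[0,0,0]],[[0,0,0.016],[0,0,0]],[[0,0,0.024],[0,0,0]],[[0,0,0.032],[0,0,0]],[[0,0,0.038],[0,0,0]],[[0,0,0.043],[0,0,0]],[[0,0,0.047],[0,0,0]],[[0,0,0.05],[0,0,0]],[[0,0,0.05],[0,0,0]],[[0,0,0.05],[0,0,0]]]'
python3 - <<'E'
from h import *
s=r.sense();R=s['ee_rot'];print(s['time_s'],s['tcp_pos'],'d tool',R.T@(np.array([.518,-.0236,.025])-s['tcp_pos']),s['gripper_width'],s['wrist_force'])
E
```

```text
time_s: 3.2
tcp_pos: [0.5175, -0.0255, 0.0295]
ee_rot: [[-0.253, 0.968, -0.0], [0.968, 0.253, -0.0], [-0.0, -0.0, -1.0]]
wrist_force: [0.1, 0.2, 0.6]
gripper_width: 0.227
3.2 [ 0.51750274 -0.02551123  0.0294878 ] d tool [0.00172369 0.00096461 0.00448763] 0.22738360648234734 [0.14863659 0.19285807 0.58086112]
```

```bash
python3 -m jog '[[[0.001,0,0.002],[0,0,0]],[[0.001,0,0.004],[0,0,0]],[[0.001,0,0.005],[0,0,0]],[[0.001,0,0.005],[0,0,0]],[[0.001,0,0.005],[0,0,0]],[[0.001,0,0.005],[0,0,0]],[[0.001,0,0.005],[0,0,0]],[[0.001,0,0.005],[0,0,0]],[[0.001,0,0.005],[0,0,0]],[[0.001,0,0.005],[0,0,0]]]' 0.029;python3 -m jog '[[[0,0,0],[0,0,0]],[[0,0,0],[0,0,0]],[[0,0,0],[0,0,0]],[[0,0,0],[0,0,0]],[[0,0,0],[0,0,0]],[[0,0,0],[0,0,0]],[[0,0,0],[0,0,0]],[[0,0,0],[0,0,0]],[[0,0,0],[0,0,0]],[[0,0,0],[0,0,0]]]' 0.035
python3 - <<'E'
from h import *
s=r.sense();R=s['ee_rot'];print(s['time_s'],s['tcp_pos'],s['gripper_width']*87,s['wrist_force'])
for n in("top","scene"):
    p,d=r.capture(n)
    cv2.imwrite(f'pics/b_{n}.png',cv2.resize(p[125:260,190:340],None,fx=5,fy=5,interpolation=cv2.INTER_CUBIC)[:600])
E
```

```text
time_s: 4.03
tcp_pos: [0.5172, -0.0246, 0.0246]
ee_rot: [[-0.253, 0.968, 0.0], [0.968, 0.253, 0.0], [-0.0, 0.0, -1.0]]
wrist_force: [0.5, 0.0, -0.2]
gripper_width: 0.328
time_s: 4.87
tcp_pos: [0.5172, -0.0246, 0.0246]
ee_rot: [[-0.253, 0.968, 0.0], [0.968, 0.253, 0.0], [-0.0, 0.0, -1.0]]
wrist_force: [-1.0, -0.2, 0.9]
gripper_width: 0.403
4.8667 [ 0.51717428 -0.02457925  0.0245642 ] 35.06354934758322 [-1.01867283 -0.16747569  0.93911096]
```

View pics/b_scene.png

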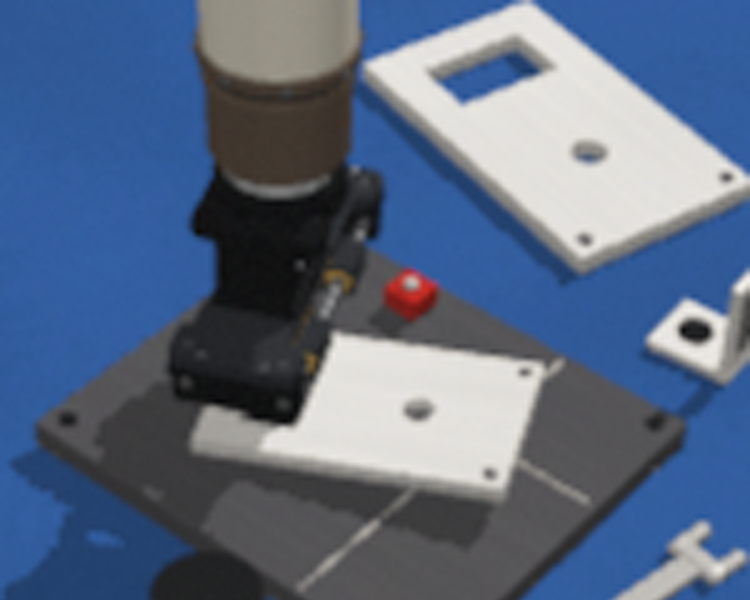

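```bash
python3 -m jog '[[[0,0,0],[0,0,0]],[[0,0,0],[0,0,0]],[[0,0,0],[0,0,0]],[[0,0,0],[0,0,0]],[[0,0,0],[0,0,0]],[[0,0,0],[0,0,0]],[[0,0,0],[0,0,0]],[[0,0,0],[0,0,0]],[[0,0,0],[0,0,0]],[[0,0,0],[0,0,0]]]' 0.055
python3 - <<'E'
from h import *
s=r.sense();R=s['ee_rot'];print(s['time_s'],s['tcp_pos'],s['gripper_width']*87,s['wrist_force'],s['moment'])
E
```

```text
time_s: 5.8
tcp_pos: [0.5173, -0.0245, 0.0246]
ee_rot: [[-0.253, 0.968, 0.0], [0.968, 0.253, 0.0], [0.0, 0.0, -1.0]]
wrist_force: [-0.3, 1.0, -1.0]
gripper_width: 0.512
5.8 [ 0.5172619  -0.02451744  0.02455989] 44.5780176668516 [-0.33711944  0.98747186 -0.97734898] [ 0.19001474 -0.08610538  0.06582697]
```

```bash
python3 -m jog '[[[0,0,0],[0,0,0]],[[0,0.001,0],[0,0,0]],[[0,0.003,0],[0,0,0]],[[0,0.005,0],[0,0,0]],[[0,0.007,0],[0,0,0]],[[0,0.008,0],[0,0,0]],[[0,0.009,0],[0,0,0]],[[0,0.01,0],[0,0,0]],[[0,0.011,0],[0,0,0]],[[0,0.012,0],[0,0,0]]]' 0.0438
cat > st.py <<'E'
from h import *
import sys
from fit import rz
b=np.load('bed.npy')
s=r.sense();R=s['ee_rot'];F=s['wrist_force']
off=float(sys.argv[1]) if len(sys.argv)>1 else .0765
h=s['tcp_pos']+R[:,1]*off
hb=(h-[b[0],b[1],0])@rz(b[2])
print('t',s['time_s'],'tcp',np.round(s['tcp_pos'],4),'open',round(s['gripper_width']*87,2),'F tool',np.round(R.T@F,1),'M tool',np.round(R.T@s['moment'],2),'hole bed mm',np.round(hb[:2]*1e3,1),'rel yaw',np.degrees(np.arctan2(R[1,1],R[0,1])-b[2]).round(2))
a=-b[2]+np.arctan2(R[1,1],R[0,1])
print('bed x in tool',np.round(R.T@rz(b[2])[:,0],3))
p,d=r.capture('scene')
cv2.imwrite('pics/s_%05d.png'%round(s['time_s']*100),cv2.resize(p[150:260,190:340],None,fx=5,fy=5,interpolation=cv2.INTER_CUBIC))
E
python3 st.py; ls pics | tail -3
```

```text
time_s: 6.63
tcp_pos: [0.5282, -0.0218, 0.0244]
ee_rot: [[-0.252, 0.968, -0.001], [0.968, 0.252, -0.0], [0.0, -0.001, -1.0]]
wrist_force: [-2.8, -0.9, 0.4]
gripper_width: 0.5
t 6.6333 tcp [ 0.5282 -0.0218  0.0244] open 43.5 F tool [-0.2 -2.9 -0.4] M tool [ 0.9   0.06 -0.  ] hole bed mm [-26.7 -18.5] rel yaw 23.92
bed x in tool [-0.405  0.914 -0.001]
top0.npy
top0.png
topc.png
```

```bash
python3 -m jog '[[[0,0,0],[0,0,0]],[[0,0,0],[0,0,0]],[[0.001,0.0015,0],[0,0,0]],[[0.003,0.0045,0],[0,0,0]],[[0.005,0.0075,0],[0,0,0]],[[0.007,0.0105,0],[0,0,0]],[[0.009,0.0135,0],[0,0,0]],[[0.011,0.0165,0],[0,0,0]],[[0.012,0.018,0],[0,0,0]],[[0.012,0.018,0],[0,0,0]]]' 0.055; python3 st.py; ls -t pics | head -1
```

```text
time_s: 7.52
tcp_pos: [0.5439, -0.005, 0.0249]
ee_rot: [[-0.253, 0.967, 0.001], [0.967, 0.253, 0.0], [-0.0, 0.001, -1.0]]
wrist_force: [-3.2, -1.5, 2.8]
gripper_width: 0.511
t 7.5167 tcp [ 0.5439 -0.005   0.0249] open 44.47 F tool [-0.6 -3.5 -2.9] M tool [ 0.65 -0.32  0.11] hole bed mm [-13.9   0.7] rel yaw 23.96
bed x in tool [-0.406  0.914  0.001]
s_00752.png
```

View pics/s_00752.png

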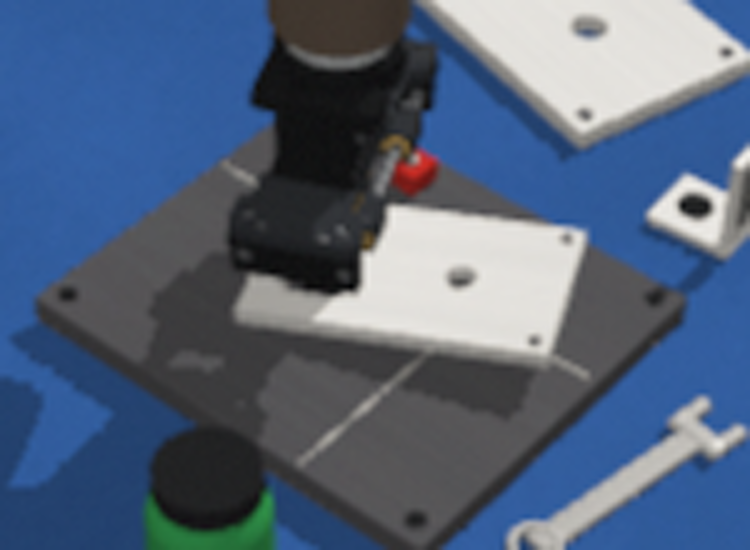

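Run:
```python
from h import *
from fit import *
b=np.load('bed.npy')
# scene: bed axis points projected with fitted bed, and hole prediction
for X in ([0,0,.02],[.09,0,.02],[0,-.165,.02],[0,.095,.02]):
    print(X,(proj('scene',bedpose(b,np.array([X])))-[190,150])*5)
s=r.sense();R=s['ee_rot'];h=s['tcp_pos']+R[:,1]*.0765
import math
h[2]=.02+math.tan(math.radians(4))*.125+.01
print('hole pred',(proj('scene',h)-[190,150])*5)
```

```text
[0, 0, 0.02] [[470.8185607  307.82152419]]
[0.09, 0, 0.02] [[593.2374794  378.71880324]]
[0, -0.165, 0.02] [[291.37101142 464.96412339]]
[0, 0.095, 0.02] [[563.74523537 226.44543825]]
hole pred [[454.59219139 274.28080006]]
```

```bash
python3 -m jog '[[[0,0,0],[0,0,0]],[[-0.0003,0.0006,0],[0,0,0]],[[-0.0006,0.0014,0],[0,0,0]],[[-0.001,0.0023,0],[0,0,0]],[[-0.0014,0.0032,0],[0,0,0]],[[-0.0018,0.0041,0],[0,0,0]],[[-0.0022,0.005,0],[0,0,0]],[[-0.0026,0.0059,0],[0,0,0]],[[-0.003,0.0068,0],[0,0,0]],[[-0.0034,0.0077,0],[0,0,0]]]' 0.044; python3 st.py; python3 -m jog '[[[-0.0004,0.0009,0],[0,0,0]],[[-0.0008,0.0018,0],[0,0,0]],[[-0.0012,0.0027,0],[0,0,0]],[[-0.0016,0.0036,0],[0,0,0]],[[-0.002,0.0045,0],[0,0,0]],[[-0.0024,0.0054,0],[0,0,0]],[[-0.0028,0.0063,0],[0,0,0]],[[-0.0032,0.0072,0],[0,0,0]],[[-0.0036,0.0081,0],[0,0,0]],[[-0.004,0.009,0],[0,0,0]]]' 0.044; python3 st.py;  ls -t pics | head -1
```

```text
time_s: 8.4
tcp_pos: [0.5516, -0.0068, 0.0244]
ee_rot: [[-0.253, 0.968, 0.0], [0.968, 0.253, -0.0], [-0.0, 0.0, -1.0]]
wrist_force: [-3.1, -0.2, 1.7]
gripper_width: 0.505
t 8.4 tcp [ 0.5516 -0.0068  0.0244] open 43.95 F tool [ 0.6 -3.  -1.7] M tool [ 0.86  0.26 -0.02] hole bed mm [-6.  0.] rel yaw 23.93
bed x in tool [-0.406  0.914  0.   ]
time_s: 9.28
tcp_pos: [0.5592, -0.0081, 0.0245]
ee_rot: [[-0.252, 0.968, -0.004], [0.968, 0.252, -0.0], [0.001, -0.004, -1.0]]
wrist_force: [-8.0, 5.0, 6.6]
gripper_width: 0.508
t 9.2833 tcp [ 0.5592 -0.0081  0.0245] open 44.22 F tool [ 6.9 -6.5 -6.6] M tool [ 2.1   2.11 -0.15] hole bed mm [ 1.7 -0.1] rel yaw 23.91
bed x in tool [-0.405  0.914 -0.004]
s_00928.png
```

View pics/s_00928.png

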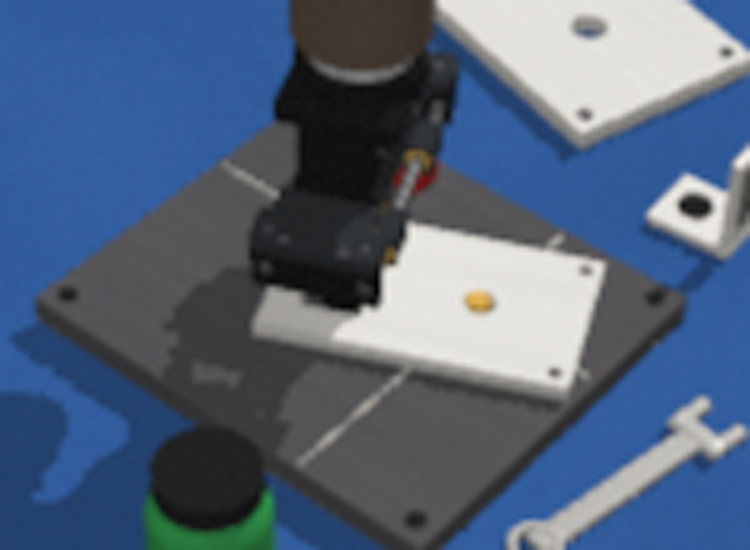

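```bash
cat > hz.py <<'E'
from h import *
# height of plate from scene depth just around, via both cams
for n in('scene','top'):
    p,d=r.capture(n);W=world(n,d)
    m=(p.min(2)>170)&(W[...,2]>.015)&(W[...,2]<.07)&(abs(W[...,0]-.6)<.15)&(abs(W[...,1])<.12)&(d>0)
    P=W[m]
    A=np.c_[P[:,:2],np.ones(len(P))]
    for _ in range(4):
        c=np.linalg.lstsq(A,P[:,2],rcond=None)[0];k=abs(A@c-P[:,2])<.004;A,P=A[k],P[k]
    print(n,len(P),'slope deg',np.degrees(np.arctan(c[:2])).round(2),'z at .60,0:',(c@[.6,0,1]).round(4),'z at .64,.01',(c@[.64,.01,1]).round(4))
E
python3 hz.py
```

```text
scene 1016 slope deg [ 0.21 -0.1 ] z at .60,0: 0.03 z at .64,.01 0.0301
top 676 slope deg [-0.1   0.16] z at .60,0: 0.0305 z at .64,.01 0.0305
```

```bash
python3 -m jog '[[[0,-0.0025,0],[0,0,0]],[[0,-0.005,0],[0,0,0]],[[0.0028,-0.005,0],[0,0,0.4]],[[0.0057,-0.0048,0],[0,0,0.8]],[[0.0085,-0.0046,0],[0,0,1.2]],[[0.0113,-0.0042,0],[0,0,1.6]],[[0.0142,-0.0038,0],[0,0,2.0]],[[0.0169,-0.0032,0],[0,0,2.4]],[[0.0197,-0.0026,0],[0,0,2.8]],[[0.0225,-0.0018,0],[0,0,3.2]]]' 0.0435; python3 st.py .0815;  ls -t pics | head -1
```

```text
time_s: 10.27
tcp_pos: [0.5544, 0.0125, 0.0249]
ee_rot: [[0.025, 1.0, 0.001], [1.0, -0.025, -0.001], [-0.001, 0.001, -1.0]]
wrist_force: [-1.5, -0.4, 1.4]
gripper_width: 0.502
t 10.2667 tcp [0.5544 0.0125 0.0249] open 43.65 F tool [-0.4 -1.5 -1.4] M tool [ 0.2  -0.54 -0.07] hole bed mm [ 4.4 -0.4] rel yaw 7.84
bed x in tool [-0.136  0.991  0.001]
s_01027.png
```

```bash
python3 -m jog '[[[0.0014,0,0],[0,0,0.2]],[[0.0028,0.0001,0],[0,0,0.4]],[[0.0042,0.0001,0],[0,0,0.6]],[[0.0056,0.0002,0],[0,0,0.8]],[[0.007,0.0003,0],[0,0,1.0]],[[0.0083,0.0004,0],[0,0,1.2]],[[0.0097,0.0006,0],[0,0,1.4]],[[0.0104,0.0007,0],[0,0,1.5]],[[0.0111,0.0008,0],[0,0,1.57]],[[0.0111,0.0008,0],[0,0,1.57]]]' 0.0435; python3 st.py .079;  ls -t pics | head -1
```

```text
time_s: 11.15
tcp_pos: [0.555, 0.0243, 0.0246]
ee_rot: [[0.16, 0.987, 0.0], [0.987, -0.16, 0.0], [0.0, 0.0, -1.0]]
wrist_force: [-1.4, -2.6, 1.7]
gripper_width: 0.503
t 11.15 tcp [0.555  0.0243 0.0246] open 43.74 F tool [-2.8 -1.  -1.7] M tool [-0.1  -0.59 -0.01] hole bed mm [1.4 0.3] rel yaw 0.08
bed x in tool [-0.001  1.     0.   ]
s_01115.png
```

```bash
python3 - <<'E'
import cv2
p=cv2.imread('pics/s_01115.png');cv2.imwrite('pics/z1.png',p)
E
python3 hz.py
```

```text
scene 988 slope deg [ 0.01 -0.08] z at .60,0: 0.0301 z at .64,.01 0.0301
top 738 slope deg [0.09 0.3 ] z at .60,0: 0.0304 z at .64,.01 0.0305
```

View pics/s_01115.png

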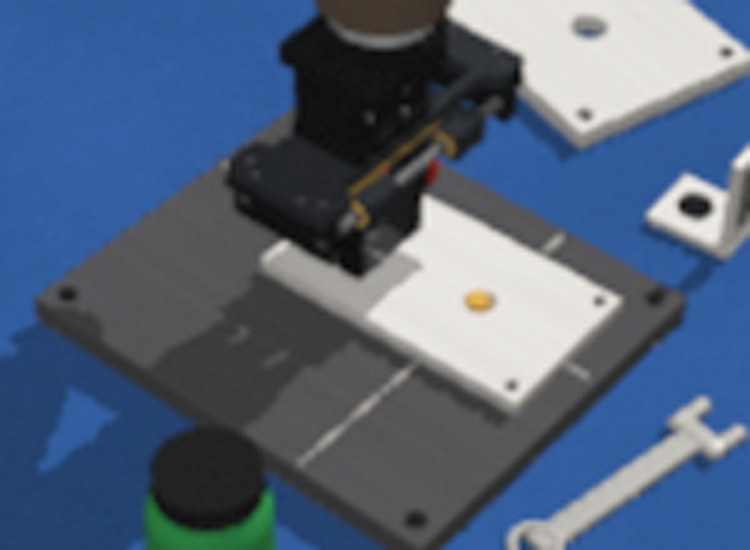

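```bash
python3 -m jog '[[[0.0005,0,0],[0,0,0]],[[0.001,0,0],[0,0,0]],[[0.0015,0,0],[0,0,0]],[[0.002,0,0],[0,0,0]],[[0.0022,0,0],[0,0,0]],[[0.0024,0,0],[0,0,0]],[[0.0026,0,0],[0,0,0]],[[0.0028,0,0],[0,0,0]],[[0.003,0,0],[0,0,0]],[[0.003,0,0],[0,0,0]]]' 0.04; python3 st.py .079;  ls -t pics | head -1
```

```text
time_s: 12.13
tcp_pos: [0.5553, 0.027, 0.0245]
ee_rot: [[0.16, 0.987, -0.0], [0.987, -0.16, 0.0], [-0.0, -0.0, -1.0]]
wrist_force: [-0.1, -1.2, 0.1]
gripper_width: 0.462
t 12.1333 tcp [0.5553 0.027  0.0245] open 40.2 F tool [-1.2  0.1 -0.1] M tool [-0.18 -0.43  0.01] hole bed mm [1.2 3.1] rel yaw 0.08
bed x in tool [-0.001  1.    -0.   ]
s_01213.png
```

```bash
python3 -m jog '[[[0.0003,0,0],[0,0,0]],[[0.0006,0,0],[0,0,0]],[[0.0009,0,0],[0,0,0]],[[0.0012,0,0],[0,0,0]],[[0.0014,0,0],[0,0,0]],[[0.0016,0,0],[0,0,0]],[[0.0018,0,0],[0,0,0]],[[0.0019,0,0],[0,0,0]],[[0.002,0,0],[0,0,0]],[[0.002,0,0],[0,0,0]]]' 0.04; python3 st.py .079;  ls -t pics | head -1
```

```text
time_s: 13.02
tcp_pos: [0.5553, 0.0277, 0.0245]
ee_rot: [[0.16, 0.987, -0.001], [0.987, -0.16, -0.002], [-0.002, -0.001, -1.0]]
wrist_force: [1.3, -8.0, -0.7]
gripper_width: 0.455
t 13.0167 tcp [0.5553 0.0277 0.0245] open 39.61 F tool [-7.7  2.6  0.8] M tool [-0.73 -2.1   0.07] hole bed mm [1.1 3.8] rel yaw 0.07
bed x in tool [-0.001  1.    -0.001]
s_01302.png
```

```bash
python3 -m jog '[[[0.0005,0,0],[0,0,0]],[[0.001,0,0],[0,0,0]],[[0.001,0,0],[0,0,0]],[[0.001,0,0],[0,0,0]],[[0,0,0],[0,0,0]],[[-0.001,0,0],[0,0,0]],[[-0.002,0,0],[0,0,0]],[[-0.003,0,0],[0,0,0]],[[-0.004,0,0],[0,0,0]],[[-0.004,0,0],[0,0,0]]]' 0.04; python3 st.py .079; python3 -m jog '[[[0,0,0],[0,0,0]],[[0,0,0],[0,0,0]],[[0,0,-0.005],[0,0,0]],[[0,0,-0.015],[0,0,0]],[[0,0,-0.03],[0,0,0]],[[0,0,-0.05],[0,0,0]],[[0,0,-0.08],[0,0,0]],[[0,0,-0.11],[0,0,0]],[[0,0,-0.13],[0,0,0]],[[0,0,-0.15],[0,0,0]]]' 0.03;python3 -m jog '[[[0.02,-0.03,0],[0,0,0]],[[0.04,-0.06,0],[0,0,0]],[[0.06,-0.09,0],[0,0,0]],[[0.08,-0.11,0],[0,0,0]],[[0.1,-0.13,0],[0,0,0]],[[0.12,-0.14,0],[0,0,0]],[[0.15,-0.14,0],[0,0,0]],[[0.18,-0.14,0],[0,0,0]],[[0.2,-0.14,0],[0,0,0]],[[0.2,-0.14,0],[0,0,0]]]'
python3 - <<'E'
from h import *
p,d=r.capture('top')
cv2.imwrite('pics/e_top.png',cv2.resize(p[125:260,205:335],None,fx=4.4,fy=4.4,interpolation=cv2.INTER_CUBIC))
p,d=r.capture('scene')
cv2.imwrite('pics/e_scene.png',cv2.resize(p[165:260,190:335],None,fx=5,fy=5,interpolation=cv2.INTER_CUBIC))
E
python3 hz.py
```

```text
time_s: 13.9
tcp_pos: [0.5551, 0.0254, 0.0247]
ee_rot: [[0.16, 0.987, 0.0], [0.987, -0.16, 0.0], [0.0, 0.0, -1.0]]
wrist_force: [0.4, -0.8, -0.6]
gripper_width: 0.458
t 13.9 tcp [0.5551 0.0254 0.0247] open 39.8 F tool [-0.7  0.5  0.6] M tool [-0.02 -0.06  0.01] hole bed mm [1.3 1.5] rel yaw 0.1
bed x in tool [-0.002  1.     0.   ]
time_s: 14.78
tcp_pos: [0.5553, 0.0251, 0.1776]
ee_rot: [[0.16, 0.987, 0.003], [0.987, -0.16, 0.001], [0.001, 0.003, -1.0]]
wrist_force: [-0.1, 0.0, -0.9]
gripper_width: 0.343
time_s: 15.62
tcp_pos: [0.4498, 0.2484, 0.1757]
ee_rot: [[0.157, 0.988, 0.003], [0.988, -0.157, 0.002], [0.003, 0.002, -1.0]]
wrist_force: [-0.9, 0.4, 0.2]
gripper_width: 0.344
scene 1329 slope deg [0.14 0.03] z at .60,0: 0.03 z at .64,.01 0.0301
top 1974 slope deg [0.11 0.07] z at .60,0: 0.0304 z at .64,.01 0.0305
```

View pics/e_top.png

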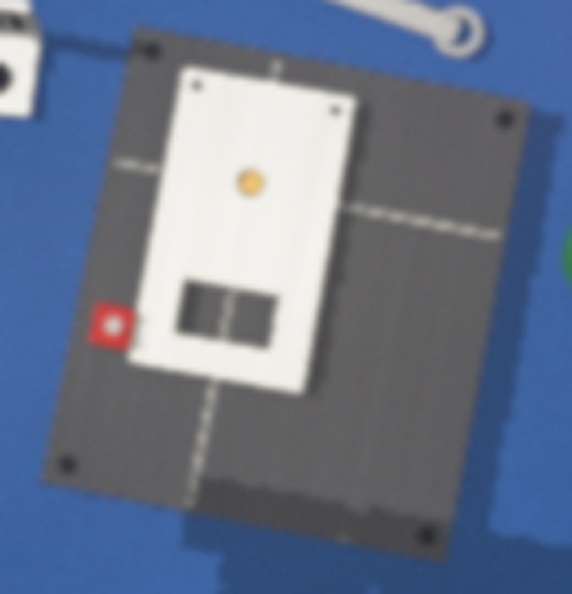

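View pics/e_scene.png

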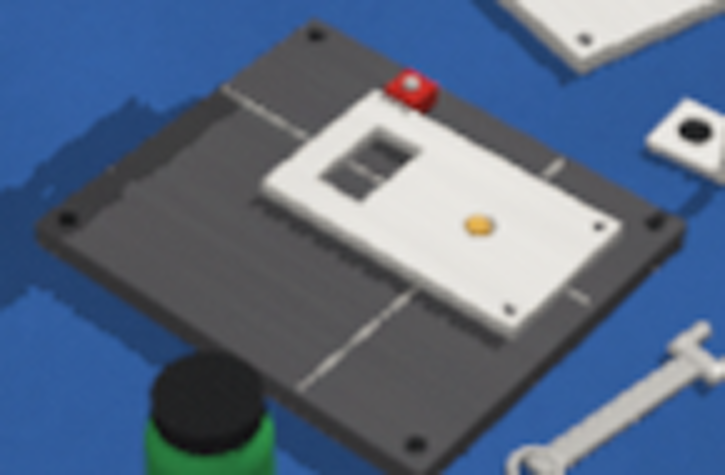

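```bash
cat > ang.py <<'E'
from h import *
from fit import rz
b=np.load('bed.npy')
p,d=r.capture('top')
p=p.astype(float);g=p.min(2)
def edge(X0,X1,nsamp=40,half=5,n='top'):
    # X0,X1 world pts of the predicted edge; find subpixel max gradient across
    a=proj(n,X0)[0];c=proj(n,X1)[0];t=(c-a)/np.linalg.norm(c-a);nn=np.array([-t[1],t[0]])
    out=[]
    s=np.arange(-half,half+.01,.1)
    for k in np.linspace(.08,.92,nsamp):
        q=a+(c-a)*k
        L=(q+s[:,None]*nn).astype(np.float32)
        v=cv2.remap(g.astype(np.float32),L[:,0].reshape(1,-1),L[:,1].reshape(1,-1),cv2.INTER_LINEAR)[0]
        gr=np.abs(np.gradient(v));w=gr**2
        i=gr.argmax();sl=slice(max(0,i-12),i+13)
        out.append(q+nn*(s[sl]@w[sl]/w[sl].sum()))
    return np.array(out)
def ang(pts,z):
    W=ray('top',pts,z)[:,:2]
    for _ in range(4):
        m=W.mean(0);u=np.linalg.svd(W-m)[2][0];res=(W-m)@[-u[1],u[0]];k=abs(res)<max(2*res.std(),3e-4)
        W=W[k]
    return np.degrees(np.arctan2(u[1],u[0])),m,len(W)
Rb=rz(b[2])
bw=lambda x,y,z:(Rb@[x,y,0])+[b[0],b[1],z]
x0=.002
res={}
for nm,A,B,z in [('plate+y',bw(x0-.085,.055,.03),bw(x0+.065,.055,.03),.03),('plate-y',bw(x0-.125,-.055,.03),bw(x0+.065,-.055,.03),.03),('win+y',bw(x0-.1,.031,.03),bw(x0-.07,.031,.03),.03),('bed-y',bw(-.21,-.165,.02),bw(.09,-.165,.02),.02),('bed+y',bw(-.21,.095,.02),bw(.09,.095,.02),.02),('end+x',bw(x0+.065,-.055,.03),bw(x0+.065,.055,.03),.03),('end-x',bw(x0-.125,-.055,.03),bw(x0-.125,.055,.03),.03),('bed-x',bw(-.21,-.165,.02),bw(-.21,.095,.02),.02),('bed+x',bw(.09,-.165,.02),bw(.09,.095,.02),.02),('xline',bw(-.21,0,.02),bw(-.13,0,.02),.02)]:
    e=edge(A,B);a,m,k=ang(e,z);a=(a+90)%180-90
    mb=(np.r_[m,0]-[b[0],b[1],0])@Rb
    print(nm,round(a,2),'mid in bed mm',np.round(mb[:2]*1e3,1),k)
E
python3 ang.py
```

```text
plate+y -8.9 mid in bed mm [-9.6 58.2] 38
plate-y -8.65 mid in bed mm [-28.7 -54.4] 34
win+y -9.85 mid in bed mm [-83.4  31.5] 34
bed-y -9.62 mid in bed mm [ -61.2 -163.7] 36
bed+y -9.75 mid in bed mm [-66.4  96.2] 31
end+x 81.17 mid in bed mm [67.3  0.2] 39
end-x 81.54 mid in bed mm [-124.8   -3.4] 33
bed-x 80.41 mid in bed mm [-211.2  -37.3] 38
bed+x 80.45 mid in bed mm [ 88.  -29.3] 32
xline -5.96 mid in bed mm [-1.701e+02 -1.000e-01] 40
```

```bash
python3 -m jog '[[[-0.025,0,0],[0,0,0]],[[-0.05,0,0],[0,0,0]],[[-0.08,0.01,0],[0,0,0]],[[-0.1,0.03,0],[0,0,0]],[[-0.12,0.05,0],[0,0,0]],[[-0.14,0.08,0],[0,0,0]],[[-0.16,0.1,0],[0,0,0]],[[-0.18,0.12,0],[0,0,0]],[[-0.2,0.14,0],[0,0,0]],[[-0.2,0.14,0],[0,0,0]]]' 0.03; python3 -m jog '[[[0,0,0.03],[0,0,0.1]],[[0,0,0.06],[0,0,0.1]],[[0,0,0.08],[0,0,0.1]],[[0,0,0.1],[0,0,0.1]],[[0,0,0.115],[0,0,0.1]],[[0,0,0.13],[0,0,0.1]],[[0,0,0.138],[0,0,0.1]],[[0,0,0.145],[0,0,0.1]],[[0,0,0.149],[0,0,0.1]],[[0,0,0.149],[0,0,0.1]]]' 0.03; python3 st.py .079; python3 -m jog '[[[0,0,0],[0,0,0]],[[0,0,0],[0,0,0]],[[0,0,0],[0,0,0]],[[0,0,0],[0,0,0]],[[0,0,0],[0,0,0]],[[0,0,0],[0,0,0]],[[0,0,0],[0,0,0]],[[0,0,0],[0,0,0]],[[0,0,0],[0,0,0]],[[0,0,0],[0,0,0]]]' 0.055;  python3 st.py .079
```

```text
time_s: 16.7
tcp_pos: [0.5567, 0.021, 0.1745]
ee_rot: [[0.165, 0.986, 0.001], [0.986, -0.165, -0.001], [-0.001, 0.001, -1.0]]
wrist_force: [-0.2, -0.4, 1.8]
gripper_width: 0.343
time_s: 17.53
tcp_pos: [0.5547, 0.0249, 0.0253]
ee_rot: [[0.169, 0.986, -0.001], [0.986, -0.169, -0.0], [-0.0, -0.001, -1.0]]
wrist_force: [0.4, 0.7, 0.2]
gripper_width: 0.346
t 17.5333 tcp [0.5547 0.0249 0.0253] open 30.14 F tool [ 0.8  0.3 -0.2] M tool [-0.04 -0.08 -0.02] hole bed mm [0.9 0.2] rel yaw -0.43
bed x in tool [ 0.008  1.    -0.001]
time_s: 18.42
tcp_pos: [0.5554, 0.0253, 0.0262]
ee_rot: [[0.168, 0.986, 0.001], [0.986, -0.168, 0.0], [0.0, 0.001, -1.0]]
wrist_force: [-1.6, 0.2, 5.3]
gripper_width: 0.52
t 18.4167 tcp [0.5554 0.0253 0.0262] open 45.27 F tool [-0.1 -1.7 -5.3] M tool [ 0.34  0.15 -0.06] hole bed mm [1.6 0.7] rel yaw -0.38
bed x in tool [0.007 1.    0.001]
```

```bash
python3 -m jog '[[[0.0002,0,0],[0,0,0]],[[0.0004,0,0],[0,0,0]],[[0.0006,0,0],[0,0,0]],[[0.0008,0,0],[0,0,0]],[[0.0008,0,0],[0,0,0]],[[0.0008,0,0],[0,0,0]],[[0.0008,0,0],[0,0,0]],[[0.0008,0,0],[0,0,0]],[[0.0008,0,0],[0,0,0]],[[0.0008,0,0],[0,0,0]]]' 0.055;  python3 st.py .079; python3 ang.py | egrep 'plate|bed|end'; ls -t pics|head -1
```

```text
time_s: 19.3
tcp_pos: [0.5554, 0.0253, 0.0261]
ee_rot: [[0.168, 0.986, 0.0], [0.986, -0.168, -0.001], [-0.001, 0.001, -1.0]]
wrist_force: [0.4, -1.6, 4.8]
gripper_width: 0.518
t 19.3 tcp [0.5554 0.0253 0.0261] open 45.02 F tool [-1.5  0.7 -4.8] M tool [ 0.16 -0.56 -0.19] hole bed mm [1.6 0.7] rel yaw -0.39
bed x in tool [0.007 1.    0.001]
plate+y -15.33 mid in bed mm [-0.7 62.7] 33
plate-y -13.33 mid in bed mm [-22.4 -50. ] 37
win+y 39.16 mid in bed mm [-82.4  36.6] 38
bed-y -9.66 mid in bed mm [ -51.8 -163.6] 33
bed+y -8.99 mid in bed mm [-61.3  95. ] 40
end+x 81.28 mid in bed mm [67.2  0.2] 39
end-x 81.49 mid in bed mm [-124.9   -0.4] 38
bed-x 80.45 mid in bed mm [-210.8  -39.1] 37
bed+x 80.48 mid in bed mm [ 88.2 -29.5] 34
xline -10.2 mid in bed mm [-170.1    1. ] 40
s_01930.png
```

```bash
cat > ang2.py <<'E'
from h import *
from fit import rz
b=np.load('bed.npy');Rb=rz(b[2]);bw=lambda x,y,z:(Rb@[x,y,0])+[b[0],b[1],z]
x0=.002
def run(n,g,items):
  for nm,A,B,z,mode in items:
    a=proj(n,A)[0];c=proj(n,B)[0];t=(c-a)/np.linalg.norm(c-a);nn=np.array([-t[1],t[0]]);s=np.arange(-4,4.01,.1);out=[]
    for k in np.linspace(.05,.95,60):
        q=a+(c-a)*k;L=(q+s[:,None]*nn).astype(np.float32)
        v=cv2.remap(g,L[:,0].reshape(1,-1),L[:,1].reshape(1,-1),cv2.INTER_CUBIC)[0]
        w=np.clip(v-np.percentile(v,60),0,None) if mode=='line' else np.abs(np.gradient(v))**2
        i=w.argmax();sl=slice(max(0,i-12),i+13)
        if w[sl].sum()>0: out.append(q+nn*(s[sl]@w[sl]/w[sl].sum()))
    W=ray(n,np.array(out),z)[:,:2]
    for _ in range(5):
        m=W.mean(0);u=np.linalg.svd(W-m)[2][0];res=(W-m)@[-u[1],u[0]];W=W[abs(res)<max(2*res.std(),2e-4)]
    an=(np.degrees(np.arctan2(u[1],u[0]))+90)%180-90
    mb=(np.r_[m,0]-[b[0],b[1],0])@Rb
    print(n,nm,round(an,2),np.round(mb[:2]*1e3,1),len(W),'rms mm',round(res.std()*1e3,2))
it=[('yline-',bw(0,-.163,.02),bw(0,-.065,.02),.02,'line'),('xline-',bw(-.208,0,.02),bw(-.135,0,.02),.02,'line'),('xline win',bw(-.098,0,.02),bw(-.072,0,.02),.02,'line'),
('P+x',bw(x0+.065,-.055,.03),bw(x0+.065,.055,.03),.03,'e'),('P-y',bw(x0-.125,-.055,.03),bw(x0+.065,-.055,.03),.03,'e'),('P-yfront',bw(x0-.02,-.055,.03),bw(x0+.065,-.055,.03),.03,'e'),
('P+y',bw(x0-.085,.055,.03),bw(x0+.065,.055,.03),.03,'e'),('P-x',bw(x0-.125,-.055,.03),bw(x0-.125,.055,.03),.03,'e'),
('B+x',bw(.09,-.165,.02),bw(.09,.095,.02),.02,'e'),('B+y',bw(-.21,.095,.02),bw(.09,.095,.02),.02,'e'),('B-x',bw(-.21,-.165,.02),bw(-.21,.095,.02),.02,'e'),('B-y',bw(-.21,-.165,.02),bw(.09,-.165,.02),.02,'e')]
if __name__=='__main__':
  for n in('top','scene'):
    p,d=r.capture(n);cv2.imwrite(f'pics/last_{n}.png',p)
    run(n,p.astype(np.float32).min(2),it)
E
python3 ang2.py
python3 - <<'E'
from ang2 import *
print('INITIAL');p=cv2.imread('pics/top0.png');run('top',p.astype(np.float32).min(2),[i for i in it if i[0] in('B+x','B-x','B+y','B-y','yline-')])
p=cv2.imread('pics/last_scene.png');cv2.imwrite('pics/last_scene_c.png',cv2.resize(p[165:250,225:325],None,fx=7,fy=7,interpolation=cv2.INTER_CUBIC))
E
```

```text
top yline- 80.4 [  -1.4 -113.3] 59 rms mm 0.25
top xline- -9.71 [-171.6    1.6] 60 rms mm 0.19
top xline win -62.62 [-85.   -2.2] 60 rms mm 2.71
top P+x 81.32 [67.2 -0.8] 59 rms mm 0.37
top P-y -12.03 [-22.7 -50.9] 56 rms mm 2.93
top P-yfront -8.82 [ 26.2 -53.9] 44 rms mm 0.19
top P+y -13.72 [ 1.9 61.7] 49 rms mm 1.37
top P-x 81.22 [-124.9   -0.3] 58 rms mm 0.29
top B+x 80.47 [ 88.3 -34.8] 51 rms mm 0.42
top B+y -9.62 [-52.5  95.9] 38 rms mm 1.42
top B-x 80.37 [-210.7  -34.4] 49 rms mm 0.4
top B-y -9.67 [ -58.4 -163.5] 55 rms mm 0.45
scene yline- 80.38 [   1.  -114.1] 54 rms mm 0.09
scene xline- 10.81 [-172.4    3.5] 60 rms mm 8.12
scene xline win -43.47 [-89.    8.7] 48 rms mm 1.69
scene P+x 81.47 [69.5 -2.1] 51 rms mm 0.25
scene P-y -5.09 [-24.7 -58.2] 60 rms mm 2.01
scene P-yfront -8.81 [ 22.6 -54.4] 54 rms mm 0.37
scene P+y -8.91 [-11.6  56.6] 53 rms mm 0.29
scene P-x 80.2 [-115.3   -3. ] 53 rms mm 6.08
scene B+x 80.41 [ 91.7 -46.2] 54 rms mm 0.15
scene B+y -9.67 [-24.7  94. ] 36 rms mm 0.74
scene B-x 80.32 [-207.3  -59.8] 43 rms mm 0.68
scene B-y -10.78 [ -43.  -163.9] 41 rms mm 2.57
INITIAL
top yline- 80.34 [  -1.4 -117. ] 54 rms mm 0.25
top B+x 80.49 [ 88.4 -37.8] 53 rms mm 0.54
top B+y -9.66 [-59.4  96. ] 50 rms mm 0.55
top B-x 80.34 [-210.8  -35.7] 49 rms mm 0.26
top B-y -9.56 [ -60.3 -163.6] 56 rms mm 0.4
```

View pics/last_scene_c.png

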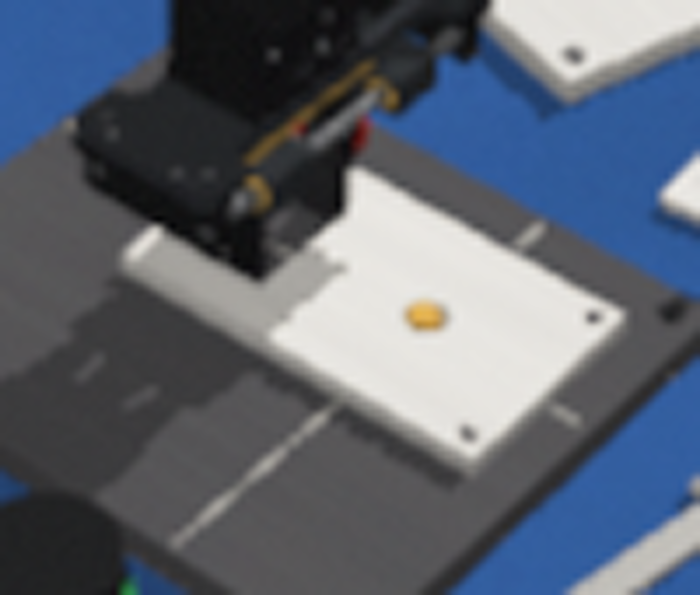

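```bash
python3 -m jog '[[[0,0,0],[0,0,0.05]],[[0,0,0],[0,0,0.1]],[[0,0,0],[0,0,0.15]],[[0,0,0],[0,0,0.2]],[[0,0,0],[0,0,0.2]],[[0,0,0],[0,0,0.2]],[[0,0,0],[0,0,0.2]],[[0,0,0],[0,0,0.2]],[[0,0,0],[0,0,0.2]],[[0,0,0],[0,0,0.2]]]' 0.055;  python3 st.py .079; python3 ang2.py | egrep 'top P.x|front|scene P\+'
```

```text
time_s: 20.33
tcp_pos: [0.555, 0.0253, 0.0261]
ee_rot: [[0.184, 0.983, -0.0], [0.983, -0.184, -0.001], [-0.001, -0.0, -1.0]]
wrist_force: [-2.4, -2.0, 6.2]
gripper_width: 0.517
t 20.3333 tcp [0.555  0.0253 0.0261] open 44.98 F tool [-2.4 -2.  -6.2] M tool [ 0.35 -0.42 -0.53] hole bed mm [ 1.2 -0.6] rel yaw -1.29
bed x in tool [ 0.023  1.    -0.   ]
top P+x 80.52 [66.7 -0. ] 60 rms mm 0.38
top P-yfront -9.35 [ 22.2 -55.2] 48 rms mm 0.23
top P-x 80.68 [-125.2   -0.7] 57 rms mm 0.29
scene P+x 80.41 [68.9 -1.4] 49 rms mm 0.29
scene P-yfront -9.37 [ 22.9 -55.6] 49 rms mm 0.32
scene P+y -9.41 [-8.  55.8] 59 rms mm 0.29
```

```bash
python3 -m jog '[[[0.0001,0,0],[0,0,0.03]],[[0.0002,0,0],[0,0,0.06]],[[0.0003,0,0],[0,0,0.06]],[[0.0004,0,0],[0,0,0.06]],[[0.0004,0,0],[0,0,0.06]],[[0.0004,0,0],[0,0,0.06]],[[0.0004,0,0],[0,0,0.06]],[[0.0004,0,0],[0,0,0.06]],[[0.0004,0,0],[0,0,0.06]],[[0.0004,0,0],[0,0,0.06]]]' 0.055;  python3 st.py .079; python3 ang2.py | egrep 'top P.x|front|scene P\+'
```

```text
time_s: 21.32
tcp_pos: [0.5548, 0.0252, 0.0261]
ee_rot: [[0.189, 0.982, -0.001], [0.982, -0.189, -0.002], [-0.002, -0.001, -1.0]]
wrist_force: [-2.1, -3.0, 6.5]
gripper_width: 0.518
t 21.3167 tcp [0.5548 0.0252 0.0261] open 45.07 F tool [-3.3 -1.5 -6.5] M tool [ 0.32 -0.81 -0.62] hole bed mm [ 0.9 -1. ] rel yaw -1.57
bed x in tool [ 0.027  1.    -0.001]
top P+x 80.25 [66.5 -0. ] 60 rms mm 0.37
top P-yfront -9.72 [ 23.8 -55.6] 44 rms mm 0.22
top P-x 80.61 [-125.5    1.4] 52 rms mm 0.24
scene P+x 80.45 [68.8  0.1] 54 rms mm 0.36
scene P-yfront -9.38 [ 21.7 -56.2] 51 rms mm 0.29
scene P+y -9.69 [-9.  55.5] 55 rms mm 0.26
```

```bash
python3 -m jog '[[[0,0,0],[0,0,0]],[[0,0,0],[0,0,0]],[[0,0,0],[0,0,0]],[[0,0,0],[0,0,0]],[[0,0,-0.004],[0,0,0]],[[0,0,-0.015],[0,0,0]],[[0,0,-0.04],[0,0,0]],[[0,0,-0.08],[0,0,0]],[[0,0,-0.12],[0,0,0]],[[0,0,-0.15],[0,0,0]]]' 0.033;python3 -m jog '[[[0.02,-0.03,0],[0,0,0]],[[0.04,-0.06,0],[0,0,0]],[[0.06,-0.09,0],[0,0,0]],[[0.08,-0.11,0],[0,0,0]],[[0.1,-0.13,0],[0,0,0]],[[0.12,-0.14,0],[0,0,0]],[[0.15,-0.14,0],[0,0,0]],[[0.18,-0.14,0],[0,0,0]],[[0.2,-0.14,0],[0,0,0]],[[0.2,-0.14,0],[0,0,0]]]'
python3 ang2.py | grep P; python3 hz.py;python3 - <<'E'
import cv2
p=cv2.imread('pics/last_top.png');cv2.imwrite('pics/f_top.png',cv2.resize(p[125:260,205:335],None,fx=4.4,fy=4.4,interpolation=cv2.INTER_CUBIC))
E
```

```text
time_s: 22.3
tcp_pos: [0.556, 0.0264, 0.1788]
ee_rot: [[0.191, 0.982, 0.003], [0.982, -0.191, 0.0], [0.001, 0.003, -1.0]]
wrist_force: [0.7, 0.6, 0.1]
gripper_width: 0.382
time_s: 23.13
tcp_pos: [0.4568, 0.2529, 0.1755]
ee_rot: [[0.188, 0.982, 0.001], [0.982, -0.188, 0.001], [0.001, 0.001, -1.0]]
wrist_force: [-0.4, 0.7, -0.8]
gripper_width: 0.378
top P+x 80.33 [66.5 -1.6] 58 rms mm 0.31
top P-y -9.52 [-31.2 -55.4] 49 rms mm 0.2
top P-yfront -9.71 [ 23.4 -55.6] 52 rms mm 0.22
top P+y -9.64 [-9.4 56.9] 45 rms mm 0.14
top P-x 80.49 [-125.5   -1.6] 46 rms mm 0.18
scene P+x 80.4 [68.8  0.8] 56 rms mm 0.35
scene P-y -9.62 [-23.8 -55.9] 50 rms mm 0.33
scene P-yfront -9.35 [ 21.7 -56.2] 51 rms mm 0.3
scene P+y -9.69 [-9.  55.5] 55 rms mm 0.26
scene P-x 80.16 [-122.3   -1.2] 59 rms mm 0.33
scene 1333 slope deg [ 0.01 -0.01] z at .60,0: 0.0301 z at .64,.01 0.0301
top 1954 slope deg [-0.02  0.24] z at .60,0: 0.0303 z at .64,.01 0.0303
```

View pics/f_top.png

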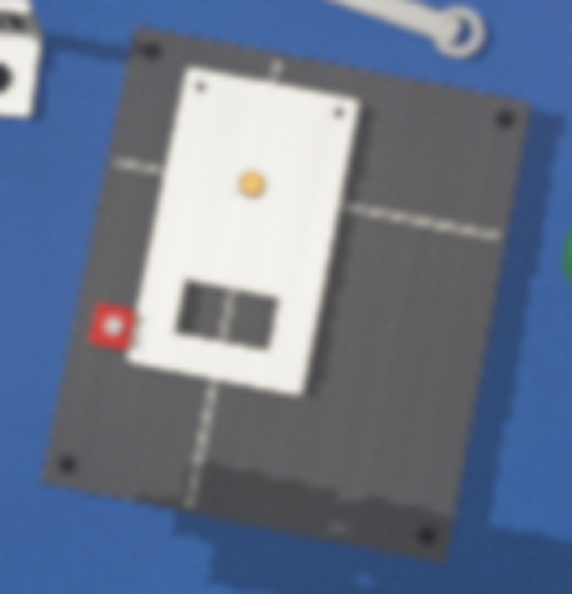

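View pics/last_scene.png

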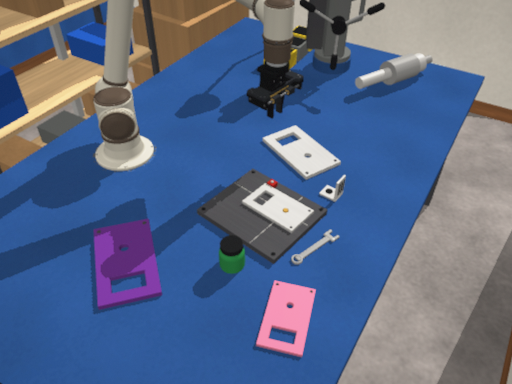

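```bash
python3 -c "
from station import r
print(r.finish_job())"
```

```text
the job is handed in; nothing more can be done
None
```

The plate is on the pin, flat on the bed, and swung round with its long side against the red stop. I handed the job in at about 24 s.

- **How it was done:** I used the smaller white plate on the bed. With the fingertips in its window I pushed it along the bed's x line until the hole dropped over the pin, about 1–2 mm beyond the slot's middle. I then swung it clockwise onto the stop. It was never lifted.
- **One correction:** The first swing left the plate about 0.8° short of parallel, because the hole's clearance let it sit slightly off. I took hold of the window again and turned it the rest of the way.
- **Last checks, with the arm clear:**
  - The pin's brass top shows in the hole, and the plate's top is at 30 mm and level to about 0.2°.
  - The plate's edges average -9.6° in both cameras, against -9.6° for the bed. Single edges scatter by about 0.3°.
  - The jar, wrench, bracket and the other plates look unmoved.
- **What disagreed:**
  - My first fit of the bed, from its corners, gave -9.3°. I used the bed's edges and white lines for the final check instead.
  - The cameras put the plate's stop side 0.5–1.5 mm past the face, which is within their error. That shows no gap, but I could not see one below about 1 mm.

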